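# Extend the flask brush to its second stop and hold it ready

### The arm

A 7-joint arm with a two-finger parallel gripper is mounted at the origin on the work surface. World frame = base frame: x ahead of the robot, y to its left, z up, the work surface at z = 0. Lengths are in mm, angles in rad, forces in N, time in s.
With the tool pointing down it reaches from about 350 to 775 mm from the base axis. Payload 3.1 kg.
Tool frame: the origin (TCP) lies between the finger pads; the fingertips stand 14 mm ahead of it and the grasp point (between the pads) lies 5 mm behind it; x points along the fingers, y is the direction in which the jaws open and shut, and the axes are right-handed (so a half turn about x gives the same grasp; the last joint's range is limited). The gripper opens to 85 mm and grips with 20 to 120 N. Pads are 22 mm wide; open, the fingers measure 114 mm over their backs; the gripper's body (76 mm by 85 mm) begins 54 mm behind the grasp point. The pads swing forward as they close: fully open they stand 13 mm farther back than shut.
Start: joints at [-1.199, 0.311, 0.014, 1.512, -0.004, 1.319, -0.027], TCP at [221.125, 503.607, 245.304] pointing down, gripper open.
Joint ranges: [-2.7, 2.7], [-0.3, 1.91], [-1.27, 1.3], [0.12, 2.57], [-1.44, 4.58], [0.2, 2.03], [-3.05, 3.05]. Speed limits (rad/s): [2.79, 2.79, 3.14, 3.14, 3.14, 3.14, 3.14].

### API

Orientations are given as a rotation vector (axis times angle).
In Python, from station import r gives the robot as it stands. Calls block until the motion is done:
- r.goto(position, orientation): joint-space move of the TCP to a pose.
- r.move_linear(position, frame=None, max_speed=150, force_limit=None): straight line of the TCP; frame=None keeps the orientation; max_speed is the mean speed in mm/s. With force_limit (N) it stops when the force on the tool has changed by that much, and returns True; else False.
- r.movej(angles): joint-space move.
- r.grip(opening, grasp_force=None): finger opening in mm; grasp_force is the grip in N (None keeps the last); returns when the fingers have stopped.
- r.wait(seconds).
- r.inverse_kinematics(position, orientation): joint angles nearest the present ones, or None.
- r.read_camera(name): name is "scene" or "side" or "wrist"; returns the picture (384x512x3 uint8, red, green, blue); there is no depth.
- r.camera_model(name): a dict with "fx", "fy", "cx", "cy" (pixels), "D" ([k1, k2, p1, p2, k3] as OpenCV has them; the pictures are not rectified), "xyz" and "orientation" of the camera in the world. Camera axes: x right, y down, z forward; pixel columns grow to the right and rows downward; lengths in mm; the calibration is good to about 2 mm. A picture is of the moment at which its call begins: read the wrist's pose just before it. camera_model takes no time and is no camera call; for the wrist camera it gives the pose at the moment of the call.
A pose or a line that the arm cannot do raises r.IKError and nothing moves.
- r.hand_in(): hands the job in, once; it reports no verdict.
Readings, each from a call of its own:
- r.current_t(): time.
- r.current_joint_pos(): joint angles.
- r.current_joint_vel(): joint speeds.
- r.current_tau(): joint torques, N m.
- r.current_tcp_pos(): TCP position.
- r.current_tcp_rot(): TCP orientation.
- r.current_ft_force(): force on the tool from outside, world axes, zero at the start.
- r.current_ft_torque(): the same for the moment, N m.
- r.current_finger_gap(): finger opening in mm.
Only numpy, scipy, OpenCV 4.12 (cv2) and the standard library are available. Lean on these libraries where they do the work, as an engineer would, in place of code of your own. Each camera call takes 0.05 s, during which the arm holds its last target.

### The job

Get the telescoping flask brush ready for the deep vacuum flasks: press the button on the side of its handle, draw the handle up to the second stop, and let the button spring back out so that the brush is locked at its full length. Then lift it by the handle until its head is clear above the rim of its cup and finish while still holding it there, upright and still, off the button and touching nothing but your gripper; leave the other wares where they stand.

Things in the scene. Friction and masses are not known exactly. Their poses are not given: they have to be found in the camera images.
- caddy: Fixed steel caddy: tray 78 x 162 x 4 mm (x, y, z) with two equal open cups, outer diameter 60, inner about 53 mm, centred 42 mm to +y and to -y of the origin; cup floors 8 mm, rims 50 mm above the counter. Origin: centre of the tray's underside; z up. The flask brush stands in one cup, the plain dish brush in the other, either way round.
- brush: Telescoping flask brush, loose, standing head down in one cup; about 0.35 kg, mostly in the head, so the head stays down while the handle is drawn up. Origin: centre of the head's underside; z up along the brush, x towards the button's side. White ridged head, diameter 48 mm, to z = 75 mm; above it a square steel tube 14 x 14 mm that slides in the handle.
- handle (a joint): How far the handle is drawn out along brush +z, in m: 0 stowed (start), 0.035 first stop, 0.070 second stop = full length (ends at 0.0705). Button in: it slides against about 1.2 N friction and stays put if let go. Button out at a stop: locked (1.5 mm play); a pull only lifts the whole brush. Button let go between stops: stays part in, locks at the next stop.
- button (a joint): Travel of the handle's push button, in m: 0 out (latched), 0.0045 flush with the handle's side (unlatched from about 0.003). Spring: 3 N to start, 7 N fully in. It is pressed towards brush -x: closing a gripper along the brush's x axis, one pad on the button and one on the opposite side, squeezes it in.
- button_face (a point): Centre of the outer face of the round black button, diameter 14 mm, on the handle's +x side, 95 mm above the handle's lower end. Out, it stands 4.5 mm proud of the flat side, 17.5 mm from the brush's axis. Moves with the handle. Axes as the brush's.
- handle_top (a point): Centre of the handle's top face, on the brush's axis, 15 mm above the button's centre; axes as the brush's. Handle: grey square sleeve 26 x 26 mm, flat sides, 110 mm long, at z = 100 to 210 mm of the brush when stowed, higher by handle when drawn out; it cannot turn on the tube. A thin wire loop above it is for looks only (8 mm).
- dish_brush: Bystander: plain dish brush, loose, in the caddy's other cup: white round head 46 mm in diameter, round wooden handle without a button, 132 mm long in all. Origin: centre of its underside.
- mug: Bystander: white mug, 80 mm in diameter, 85 mm high, beside the caddy. Origin: centre of its underside.
- tumbler: Bystander: glass tumbler, 68 mm rim diameter, 95 mm high, beside the caddy. Origin: centre of its underside.
- plate_stack: Bystander: stack of six plates, 180 mm in diameter, 55 mm high. Origin: centre of its underside.
- bowl_stack: Bystander: stack of four bowls, 124 mm in diameter, 95 mm high. Origin: centre of its underside.
- flask: Bystander: steel vacuum flask without its stopper, 72 mm in diameter, 180 mm high, beyond the caddy. Origin: centre of its underside.
- jar: Bystander: lidded glass jar, 96 mm in diameter, 130 mm high, beyond the caddy. Origin: centre of its underside.
- sauce_dishes: Bystander: stack of three small sauce dishes, 76 mm in diameter, 50 mm high, in front of the caddy. Origin: centre of its underside.

How it is judged (in metres and radians):
On the way, in this order (a step that is already met when the one before it is completed fails the run):
1. the button is pressed in while the handle is still stowed (value of joint button above 0.003 m and value of joint handle below 0.01 m), for 0.05 s.
2. the handle is out at the second stop and the button has sprung back out, so that it is locked (value of joint handle above 0.0665 m and value of joint button below 0.001 m), for 0.2 s.
At the end, for the whole second after the job is handed in: Held by the gripper (over 2 N): handle locked at the second stop (over 66.5 mm out), button out (under 1 mm in), underside of the head over 55 mm above the counter (cup rims: 50), within 15 degrees of upright, under 30 mm/s, touching neither caddy nor wares (all of step 2 and height (world z) of brush above 0.055 m and angle between brush's own z axis and vertical below 0.26 rad and contact force between brush and the fingers above 2 N and linear speed of brush below 0.03 m/s and contact force between brush and caddy below 0.1 N and contact force between brush and dish_brush below 0.1 N and contact force between brush and mug below 0.1 N and contact force between brush and tumbler below 0.1 N and contact force between brush and plate_stack below 0.1 N and contact force between brush and bowl_stack below 0.1 N and contact force between brush and flask below 0.1 N and contact force between brush and jar below 0.1 N and contact force between brush and sauce_dishes below 0.1 N); the arm keeps its last pose, push and grip.
It fails at once if one of the other wares is shoved more than 40 mm from its place or knocked over (distance of any of dish_brush, mug, tumbler, plate_stack, bowl_stack, flask, jar, sauce_dishes from where it was at the start of the episode above 0.04 m or angle between any of dish_brush, mug, tumbler, plate_stack, bowl_stack, flask, jar, sauce_dishes's own z axis and vertical above 0.5 rad).
It also fails if it takes over 48 s, if anything falls off the work surface, if the arm or the gripper's body presses on something with over 40 N, if the wrist force passes 120 N, or if a joint passes its speed limit or range.

## Working session

There is one attempt and no reset: what is moved stays moved. The work goes in short steps, each a Python script; the robot and the scene stay as the last script left them, time stands still between calls to the robot, and variables do not carry over. Pictures are saved under pics/ and viewed, and the job is handed in when it is done.

```bash
ls; mkdir -p pics
python3 - <<'E'
from station import r
import cv2
print(r.current_t(), r.current_tcp_rot(), r.current_finger_gap())
for n in ("scene","side","wrist"):
    m=r.camera_model(n); print(n,m)
    im=r.read_camera(n); cv2.imwrite(f"pics/{n}0.png",im[:,:,::-1])
E
```

```text
pics
0.0 [ 0.32267591  1.54670813 -0.326387  ] 85.48747661532703
scene {'fx': 363.41733671349095, 'fy': 363.41733671349095, 'cx': 251.54802067257535, 'cy': 188.3175639453471, 'D': array([-0.09796492,  0.        ,  0.        ,  0.        ,  0.        ]), 'xyz': array([1304.2245474 , -158.73838274,  998.85337572]), 'orientation': array([-1.97107938, -1.57791968,  0.56713534])}
side {'fx': 367.8246009322992, 'fy': 367.8246009322992, 'cx': 257.05229820384255, 'cy': 196.21638514385845, 'D': array([-0.04428731,  0.        ,  0.        ,  0.        ,  0.        ]), 'xyz': array([ 175.10638635, -796.35145331,  801.02482917]), 'orientation': array([-2.13821341,  0.51698725, -0.28440608])}
wrist {'fx': 310.40094032459956, 'fy': 310.40094032459956, 'cx': 257.7517870373971, 'cy': 191.95481723043588, 'D': array([-0.05548717,  0.        ,  0.        ,  0.        ,  0.        ]), 'xyz': array([146.51665892, 535.91840784, 373.3176348 ]), 'orientation': array([2.39390225, 1.56298762, 0.25347567])}
```

View pics/scene0.png

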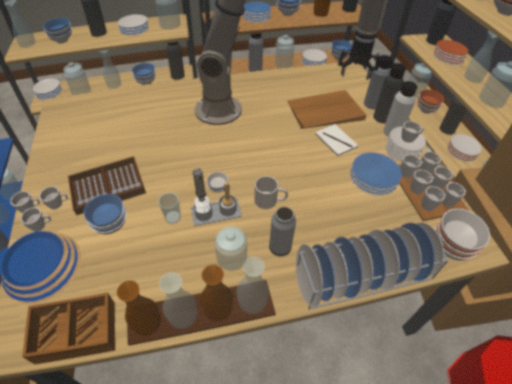

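View pics/side0.png

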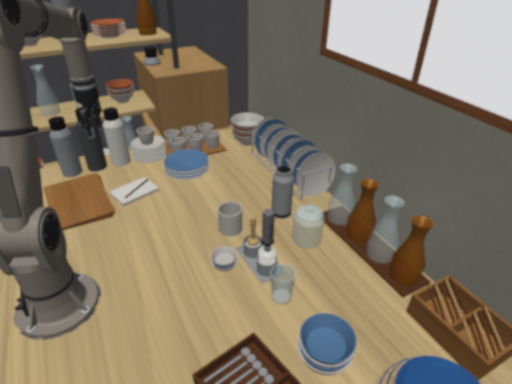

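View pics/wrist0.png

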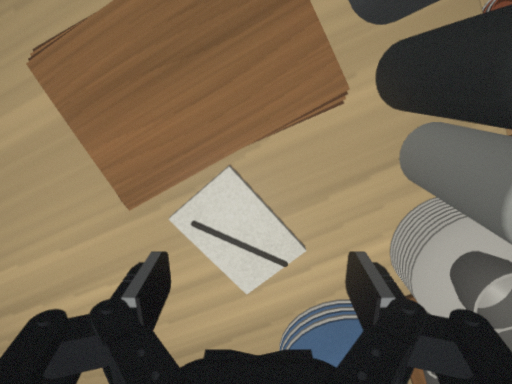

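The scene view shows the flask brush, with its dark handle, at about (199,190) and the dish brush at (227,198). In the side view they are at (267,240) and (252,240). I'll zoom in on both.

Run:
```python
import cv2,numpy as np
a=cv2.imread("pics/scene0.png")[155:235,150:270]
b=cv2.imread("pics/side0.png")[195:295,215:335]
cv2.imwrite("pics/za.png",cv2.resize(a,None,fx=6,fy=6,interpolation=cv2.INTER_CUBIC))
cv2.imwrite("pics/zb.png",cv2.resize(b,None,fx=6,fy=6,interpolation=cv2.INTER_CUBIC))
```

```text
(no output)
```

View pics/za.png

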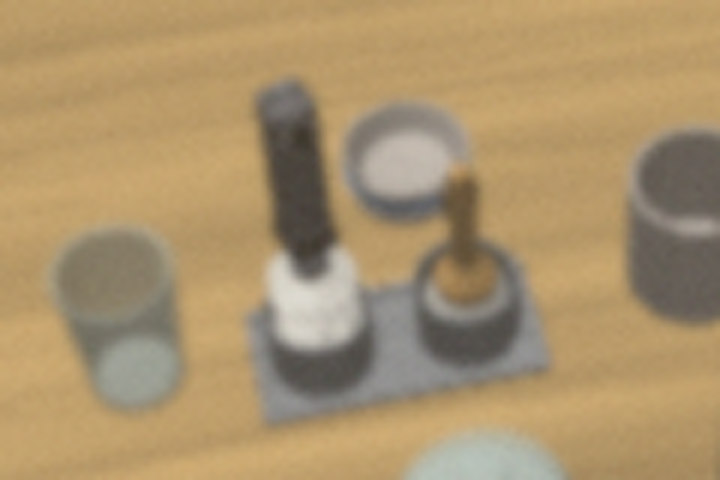

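View pics/zb.png

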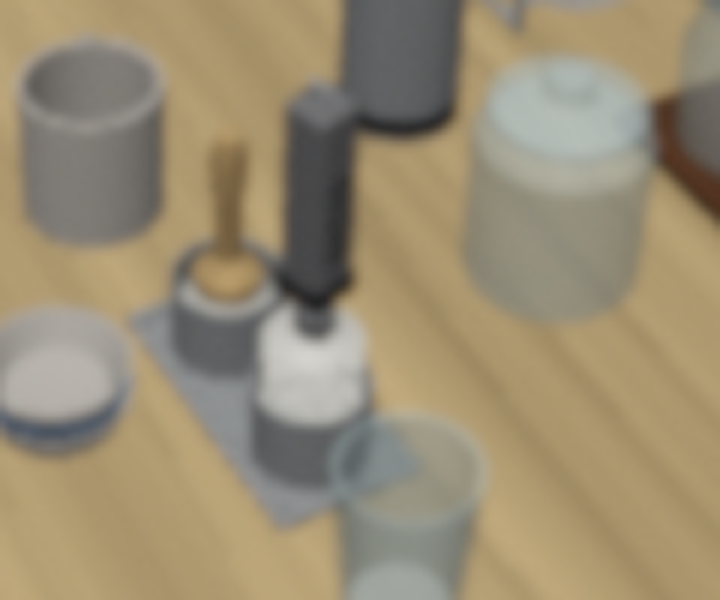

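In the zooms, the centre of the handle's top face is at scene (198,171) and side (269,212). There may be a faint button on the face towards the scene camera. Next I'll triangulate.

```bash
cat > h.py <<'E'
import cv2,numpy as np
from scipy.spatial.transform import Rotation as R
def ray(m,uv):
    K=np.array([[m['fx'],0,m['cx']],[0,m['fy'],m['cy']],[0,0,1]])
    p=cv2.undistortPoints(np.array([[uv]],float),K,m['D'])[0,0]
    d=R.from_rotvec(m['orientation']).apply([p[0],p[1],1]); return np.array(m['xyz']),d/np.linalg.norm(d)
def tri(rays):
    A=np.zeros((3,3));b=np.zeros(3)
    for o,d in rays:
        P=np.eye(3)-np.outer(d,d);A+=P;b+=P@o
    x=np.linalg.solve(A,b)
    return x,[float(np.linalg.norm((np.eye(3)-np.outer(d,d))@(x-o))) for o,d in rays]
def plane(m,uv,z):
    o,d=ray(m,uv);return o+d*(z-o[2])/d[2]
def proj(m,X):
    K=np.array([[m['fx'],0,m['cx']],[0,m['fy'],m['cy']],[0,0,1]])
    Ri=R.from_rotvec(m['orientation']).inv()
    t=-Ri.apply(m['xyz'])
    return cv2.projectPoints(np.atleast_2d(X).astype(float),Ri.as_rotvec(),t,K,m['D'])[0][:,0]
E
python3 - <<'E'
from station import r
from h import *
S=r.camera_model("scene");D=r.camera_model("side")
za=lambda x,y:((x+.5)/6-.5+150,(y+.5)/6-.5+155)
zb=lambda x,y:((x+.5)/6-.5+215,(y+.5)/6-.5+195)
print("top",tri([ray(S,za(288,100)),ray(D,zb(322,105))]))
print("handle bottom",tri([ray(S,za(308,245)),ray(D,zb(316,290))]))
print("tray corners scene z4",[plane(S,za(*p),4).round(0) for p in [(250,318),(268,420),(550,366),(520,255)]])
print("tray corners side",[plane(D,zb(*p),4).round(0) for p in [(130,322),(288,525)]])
print("mug rim",plane(S,za(700,180),85).round(),"side",plane(D,zb(90,85),85).round())
print("tumbler rim",plane(S,za(115,275),95).round(),"side",plane(D,zb(408,468),95).round())
print("dish top",tri([ray(S,za(461,170)),ray(D,zb(228,140))]))
print("sauce",plane(S,za(408,160),50).round(),plane(D,zb(60,370),50).round())
for n,p in [("flask",(283,213)),("jar",(231,240))]: print(n,plane(S,p,180 if n=="flask" else 130).round())
p0=r.current_tcp_pos();Rt=R.from_rotvec(r.current_tcp_rot());W=r.camera_model("wrist")
print("cam in tool",Rt.inv().apply(W['xyz']-p0), (Rt.inv()*R.from_rotvec(W['orientation'])).as_matrix().round(3))
print("tool axes",Rt.as_matrix().round(3))
E
```

```text
top (array([ 558.01261829, -141.46506891,  215.58659353]), [0.43444945217030423, 0.4344494521702125])
handle bottom (array([ 559.53957706, -141.45201985,  106.10275627]), [1.4704305645638192, 1.4704305645638005])
tray corners scene z4 [array([ 522., -181.,    4.]), array([ 595., -179.,    4.]), array([592., -19.,   4.]), array([510., -20.,   4.])]
tray corners side [array([517., -21.,   4.]), array([ 525., -180.,    4.])]
mug rim [543.  77.  85.] side [541.  76.  85.]
tumbler rim [ 550. -245.   95.] side [ 546. -246.   95.]
dish top (array([554.61159396, -58.03692423, 138.45769741]), [0.24902427497207905, 0.24902427497201002])
sauce [463. -76.  50.] [453. -81.  50.]
flask [735.  72. 180.]
jar [759. -83. 130.]
cam in tool [-1.29024017e+02 -2.74402123e-02 -8.13262606e+01] [[-0.001 -0.318  0.948]
 [ 1.    -0.001  0.001]
 [ 0.     0.948  0.318]]
tool axes [[-0.001  0.402  0.916]
 [-0.002  0.916 -0.402]
 [-1.    -0.002  0.   ]]
```

The brush axis is at about (558,-141). The handle top triangulates to z≈216 (expected 218) and its lower end to 106 (expected 108), so the brush stands upright on the cup floor. The tray corners fit a yaw close to 0. I'll stretch the contrast to find the button side.

Run:
```python
from station import r
import cv2,numpy as np
A=np.mean([r.read_camera("scene").astype(float) for _ in range(6)],0)[160:205,185:215,::-1]
B=np.mean([r.read_camera("side").astype(float) for _ in range(6)],0)[200:250,255:285,::-1]
o=[]
for c in (A,B):
    c=np.clip((c-20)*2.6,0,255).astype(np.uint8)
    c=cv2.resize(c,(390,580),interpolation=cv2.INTER_CUBIC);o.append(c)
cv2.imwrite("pics/zc.png",np.hstack(o))
```

```text
(no output)
```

View pics/zc.png

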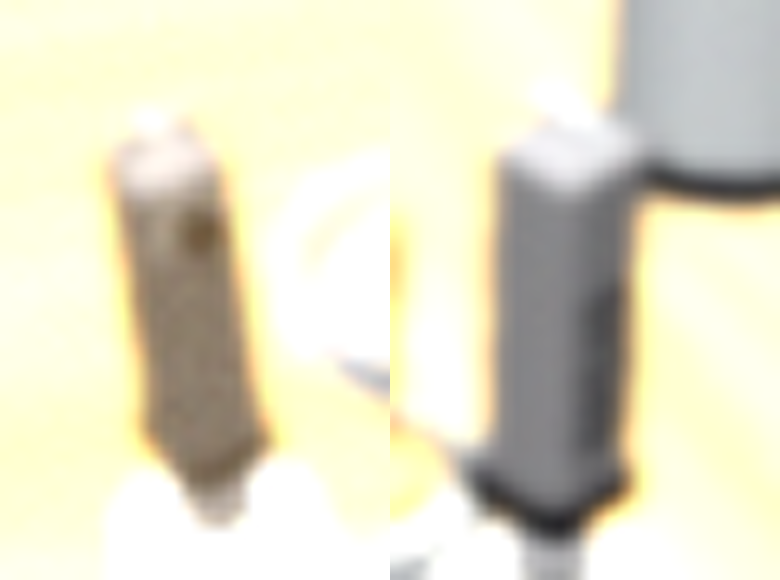

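The stretched view shows the button as a dark spot at scene pixel ≈(200.5,177). It lies right of the handle's centre line, on the right-hand visible face. The side view shows no button. I'll cast that ray and compute the yaw from the tops.

Run:
```python
from station import r
from h import *
S=r.camera_model("scene");D=r.camera_model("side")
b=plane(S,(185+202/13-.5,160+222/12.9-.5),203);print("button",b)
c=np.array([558.3,-141.5])
print("scene dir to cam deg",np.degrees(np.arctan2(S['xyz'][1]-c[1],S['xyz'][0]-c[0])),"side",np.degrees(np.arctan2(D['xyz'][1]-c[1],D['xyz'][0]-c[0])))
d=b[:2]-c;print(d,np.hypot(*d),np.degrees(np.arctan2(d[1],d[0])))
for yaw in range(0,91,10):
    f=lambda x,y,z:[c[0]+x*np.cos(np.radians(yaw))-y*np.sin(np.radians(yaw)),c[1]+x*np.sin(np.radians(yaw))+y*np.cos(np.radians(yaw)),z]
    print(yaw,"btn",proj(S,f(17,0,203))[0].round(1),"side bottom corners",(proj(D,[f(x,y,108) for x,y in((13,-13),(-13,-13),(-13,13),(13,13))])).round(1).tolist())
# candidate look pose ik, tool down
def frame(zyaw): # tool x down, tool z horizontal at yaw
    x=np.array([0,0,-1.]);z=np.array([np.cos(zyaw),np.sin(zyaw),0]);y=np.cross(z,x)
    return R.from_matrix(np.c_[x,y,z]).as_rotvec()
for a in range(-180,180,20):
    q=r.inverse_kinematics([558,-141,198],frame(np.radians(a)));print(a,None if q is None else np.round(q,2))
```

```text
button [ 569.97139187 -137.23901637  203.        ]
scene dir to cam deg -1.3238749186640424 side -120.3345116399705
[11.67139187  4.26098363] 12.424868997572432 20.05609168863584
0 btn [198.8 178.2] side bottom corners [[273.7, 244.3], [265.4, 247.2], [261.0, 241.5], [269.1, 238.7]]
10 btn [199.8 178. ] side bottom corners [[273.9, 243.5], [266.6, 247.4], [260.7, 242.2], [268.0, 238.5]]
20 btn [200.8 177.7] side bottom corners [[273.9, 242.7], [267.8, 247.5], [260.7, 243.0], [266.9, 238.4]]
30 btn [201.6 177.2] side bottom corners [[273.7, 242.0], [268.9, 247.4], [260.8, 243.8], [265.7, 238.5]]
40 btn [202.3 176.7] side bottom corners [[273.3, 241.2], [270.0, 247.1], [261.2, 244.6], [264.7, 238.8]]
50 btn [202.9 176.1] side bottom corners [[272.8, 240.5], [271.0, 246.8], [261.8, 245.3], [263.7, 239.1]]
60 btn [203.4 175.4] side bottom corners [[272.0, 239.9], [271.9, 246.3], [262.5, 245.9], [262.8, 239.6]]
70 btn [203.7 174.7] side bottom corners [[271.2, 239.4], [272.7, 245.7], [263.3, 246.5], [262.0, 240.1]]
80 btn [203.8 173.9] side bottom corners [[270.2, 239.0], [273.3, 245.0], 
[... 300 characters left out ...]
5   0.88  1.54 -0.4   1.29  0.03]
-100 [-0.39  0.5   0.89  1.54 -0.4   1.29  0.38]
-80 [-0.39  0.51  0.89  1.54 -0.4   1.29  0.73]
-60 [-0.4   0.51  0.92  1.54 -0.42  1.3   1.09]
-40 [-0.4   0.51  0.92  1.54 -0.42  1.3   1.44]
-20 [-0.39  0.51  0.9   1.54 -0.4   1.29  1.78]
0 [-0.36  0.49  0.85  1.54 -0.38  1.28  2.11]
20 [-0.29  0.46  0.73  1.54 -0.31  1.27  2.4 ]
40 [-0.26  0.45  0.67  1.54 -0.29  1.26  2.73]
60 [ 0.9   0.62 -1.08  1.49  0.55  1.36  2.41]
80 [-0.5   0.6   1.13  1.54 -0.55  1.35 -2.64]
100 [-0.5   0.6   1.13  1.54 -0.55  1.35 -2.29]
120 [-0.5   0.6   1.13  1.54 -0.55  1.35 -1.94]
140 [-0.5   0.6   1.13  1.54 -0.55  1.35 -1.59]
160 [-0.45  0.54  1.    1.54 -0.47  1.31 -1.31]
```

The button side sits at a yaw of about 20°, and the side view's bottom corner (267.7 measured, 267.8 predicted) agrees. I'll confirm it with a close wrist view from the button side.

```bash
cat >> h.py <<'E'
def frame(zdeg):
    a=np.radians(zdeg);x=np.array([0,0,-1.]);z=np.array([np.cos(a),np.sin(a),0]);y=np.cross(z,x)
    return R.from_matrix(np.c_[x,y,z]).as_rotvec()
E
python3 - <<'E'
from station import r
from h import *
p=r.current_tcp_pos();r.move_linear([p[0],p[1],320])
u=np.array([np.cos(np.radians(20)),np.sin(np.radians(20))])
c=np.array([558.3,-141.5])
r.goto([*(c+50*u),310],frame(-160))
m=r.camera_model("wrist");im=r.read_camera("wrist")
cv2.imwrite("pics/w1.png",im[:,:,::-1]);np.savez("w1.npz",**m)
print(r.current_t(),r.current_tcp_pos(),m['xyz'])
E
```

```text
4.0583 [ 605.65370252 -122.87550712  309.83993878] [683.03231959 -94.82524481 438.82626244]
```

View pics/w1.png

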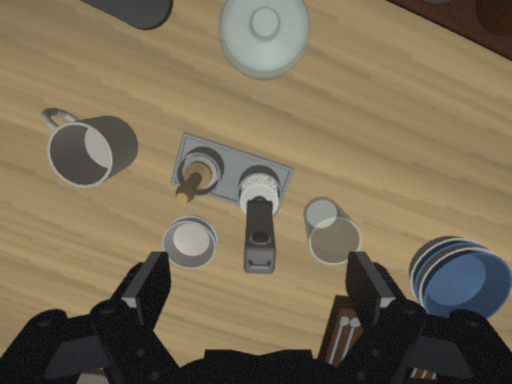

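The button (260,238) faces the camera, and the handle top is near (260,268). I'll zoom in for precise corners.

Run:
```python
import cv2,numpy as np
c=cv2.imread("pics/w1.png")[190:285,220:300].astype(float)
c=np.clip((c-15)*2,0,255).astype(np.uint8)
cv2.imwrite("pics/w1z.png",cv2.resize(c,None,fx=6,fy=6,interpolation=cv2.INTER_CUBIC))
```

```text
(no output)
```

View pics/w1z.png

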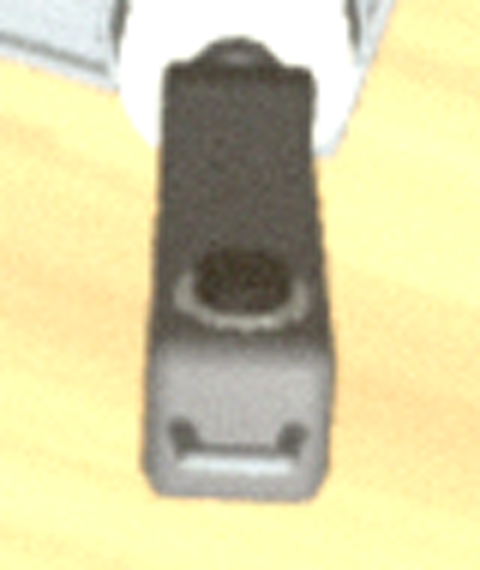

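Run:
```python
from h import *
m=dict(np.load("w1.npz"))
z=lambda x,y:((x+.5)/6-.5+220,(y+.5)/6-.5+190)
C=[plane(m,z(*p),218) for p in [(154,338),(330,338),(330,497),(145,497)]]
C=np.array(C)[:,:2];print(C.round(1),"centre",C.mean(0))
for i,j in((0,1),(1,2),(2,3),(3,0)):
    d=C[j]-C[i];print(np.hypot(*d).round(1),np.degrees(np.arctan2(d[1],d[0])).round(1))
b=plane(m,z(243,280),203)[:2];print("btn",b,b-C.mean(0))
d=b-C.mean(0);print(np.hypot(*d),np.degrees(np.arctan2(d[1],d[0])))
# bottom edge front face
B=[plane(m,z(*p),108)[:2] for p in [(165,70),(313,70)]];print(B); d=B[1]-B[0];print(np.hypot(*d),np.degrees(np.arctan2(d[1],d[0])))
```

```text
[[ 567.4 -126.2]
 [ 575.5 -148.2]
 [ 552.6 -157.1]
 [ 543.8 -133.2]] centre [ 559.80621276 -141.15821777]
23.4 -69.8
24.6 -158.8
25.4 110.2
24.6 16.5
btn [ 572.50102815 -137.02689811] [12.69481539  4.13131966]
13.350136322752965 18.026629545655883
[array([ 564.22333074, -124.8966874 ]), array([ 573.88216128, -151.18699973])]
28.008454617418117 -69.8271099750965
```

The yaw is 20°, the axis is at (559.5,-141.2), and the top measures about 25 mm square against 26. The button is on the expected line. Now I'll squeeze it with the jaws along brush x, with the grasp point at button height (z=203).

Run:
```python
from station import r
from h import *
c=[559.3,-141.3]
r.goto([*c,290],frame(-70))
print("hit",r.move_linear([*c,198],max_speed=100,force_limit=8))
print(r.current_ft_force())
r.grip(20,30)
r.wait(0.3)
print(r.current_finger_gap(),r.current_ft_force(),r.current_t(),r.current_tcp_pos())
cv2.imwrite("pics/w2.png",r.read_camera("wrist")[:,:,::-1])
```

```text
hit False
[-0.51885413 -0.41147342  1.12862071]
25.953964967929053 [-0.84383471 -0.47008108  4.81347959] 7.3167 [ 559.35647214 -141.59213763  198.4698508 ]
```

View pics/w2.png

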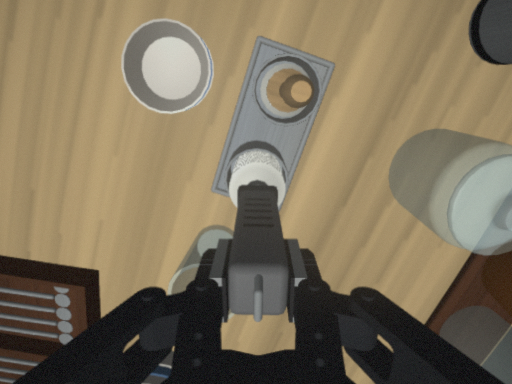

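The gap is 25.95 mm, so the button is flush with the handle side, and the handle is squarely between the pads (260,275). Next I'll draw it up and watch the wrist force.

Run:
```python
from station import r
from h import *
p=r.current_tcp_pos()
for dz in (30,60,68,69,70,71,72):
    r.move_linear([559.3,-141.3,198.0+dz],max_speed=60 if dz<65 else 20)
    r.wait(.1);print(dz,r.current_tcp_pos().round(2),r.current_ft_force().round(2),r.current_finger_gap())
print(r.current_t())
cv2.imwrite("pics/w3.png",r.read_camera("wrist")[:,:,::-1])
s=r.read_camera("side")[150:310,190:350,::-1]
cv2.imwrite("pics/s3.png",cv2.resize(s,(600,600),interpolation=cv2.INTER_CUBIC))
```

```text
30 [ 559.52 -141.21  228.15] [-0.29  0.23 -0.03] 25.751587610122662
60 [ 559.42 -141.37  258.16] [-0.38 -0.86  1.11] 25.713313278814514
68 [ 559.38 -141.4   266.37] [ 0.24  0.4  -0.57] 25.766916403699422
69 [ 559.31 -141.27  266.95] [-0.31 -0.78 -0.07] 25.968404247511025
70 [ 559.29 -141.21  267.93] [ 0.47  0.02 -1.87] 25.936461406235736
71 [ 559.29 -141.28  269.02] [ 0.23  1.41 -2.59] 25.722819330190724
72 [ 559.1  -141.33  269.71] [-0.01 -0.42 -3.3 ] 25.706030249533665
10.9167
```

View pics/s3.png

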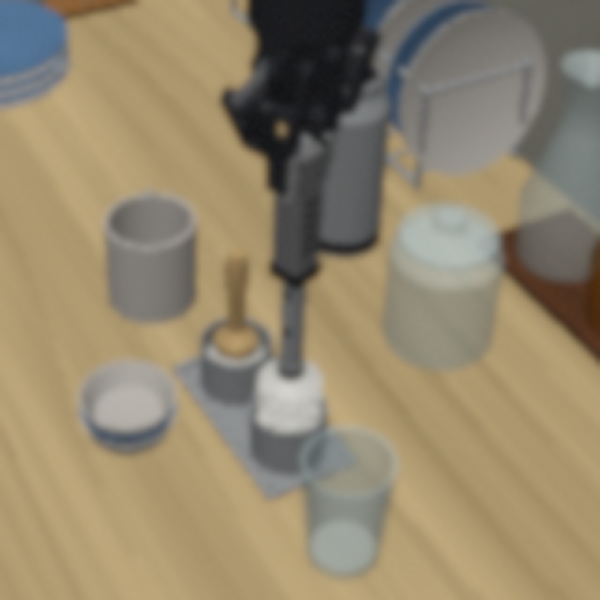

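View pics/w3.png

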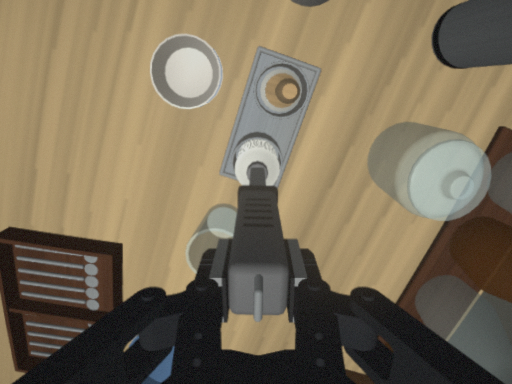

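The tube is fully drawn. The force rises to about 3.3 N (the brush's weight) over the last 2–3 mm, so the handle is at the end stop. I'll release to let the button out, then look before regripping.

Run:
```python
from station import r
from h import *
r.grip(85);r.wait(.4)
print(r.current_tcp_pos().round(1),r.current_ft_force().round(2),r.current_t())
u=np.array([np.cos(np.radians(20)),np.sin(np.radians(20))]);c=np.array([559.3,-141.3])
r.move_linear([*c,370],max_speed=150)
r.goto([*(c+50*u),380],frame(-160))
m=r.camera_model("wrist");im=r.read_camera("wrist")
np.savez("w4.npz",**m);cv2.imwrite("pics/w4full.png",im[:,:,::-1])
z=np.clip((im[180:290,215:305,::-1].astype(float)-15)*2,0,255).astype(np.uint8)
cv2.imwrite("pics/w4.png",cv2.resize(z,None,fx=5,fy=5,interpolation=cv2.INTER_CUBIC))
```

```text
[ 559.3 -141.3  270. ] [0.11 0.   0.08] 12.025
```

View pics/w4.png

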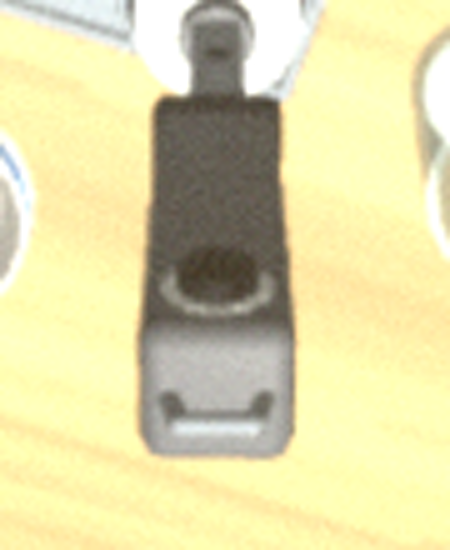

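View pics/w4full.png

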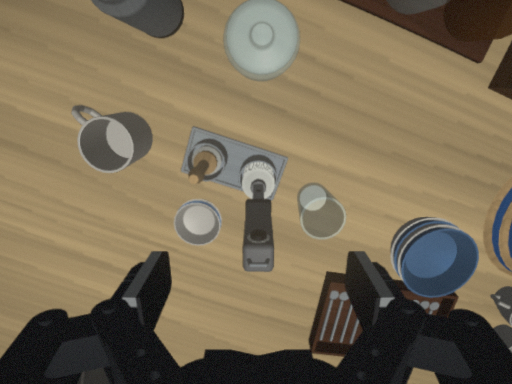

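The button stands proud again, at the same spacing from the ring and top edge as before, and the tube is exposed. I'll check the handle top at z=288, then grip the two button-free faces.

Run:
```python
from h import *
m=dict(np.load("w4.npz"))
z=lambda x,y:((x+.5)/5-.5+215,(y+.5)/5-.5+180)
for h in (253,288):
    C=np.array([plane(m,z(*p),h)[:2] for p in [(145,322),(296,322),(293,456),(142,456)]])
    print(h,C.mean(0),[np.hypot(*(C[(i+1)%4]-C[i])).round(1) for i in range(4)],np.degrees(np.arctan2(*(C[1]-C[0])[::-1])))
```

```text
253 [ 541.92816481 -148.32860241] [np.float64(27.8), np.float64(28.7), np.float64(28.8), np.float64(28.7)] -69.97465968282037
288 [ 561.32553914 -141.23104127] [np.float64(24.0), np.float64(24.7), np.float64(24.8), np.float64(24.8)] -69.97465968282012
```

At z=288 the top face has the same size (24–25 mm) and centre (561,-141) as before, so it is at full length. At z=253, the first stop, it would measure 28.7 mm and sit 20 mm off. Now the perpendicular grip and lift.

Run:
```python
from station import r
from h import *
c=[560.0,-141.3]
r.goto([*c,365],frame(-160))
print("hit",r.move_linear([*c,260],max_speed=100,force_limit=8))
r.grip(20,45);r.wait(.3)
print(r.current_finger_gap(),r.current_ft_force().round(2),r.current_t())
for z in (265,285,345):
    r.move_linear([*c,z],max_speed=50);r.wait(.2);print(z,r.current_tcp_pos().round(1),r.current_ft_force().round(2),r.current_finger_gap())
r.wait(.5);print(r.current_t())
for n in ("scene","side"):
    im=r.read_camera(n)[:,:,::-1]
    z=im[110:250,130:290] if n=="scene" else im[130:310,180:360]
    cv2.imwrite(f"pics/{n}5.png",cv2.resize(z,None,fx=3.3,fy=3.3,interpolation=cv2.INTER_CUBIC))
m=r.camera_model("wrist");np.savez("w5.npz",**m);cv2.imwrite("pics/w5.png",r.read_camera("wrist")[:,:,::-1])
```

```text
hit False
25.59395352193138 [-0.66  0.58  1.88] 16.625
265 [ 559.7 -141.1  264.4] [ 0.32  1.01 -2.95] 25.32452068356201
285 [ 559.8 -141.1  284.6] [ 0.28  0.35 -3.17] 25.625343522606354
345 [ 559.9 -141.2  344.8] [-0.18  0.23 -4.09] 25.708859482680467
19.875
```

View pics/scene5.png

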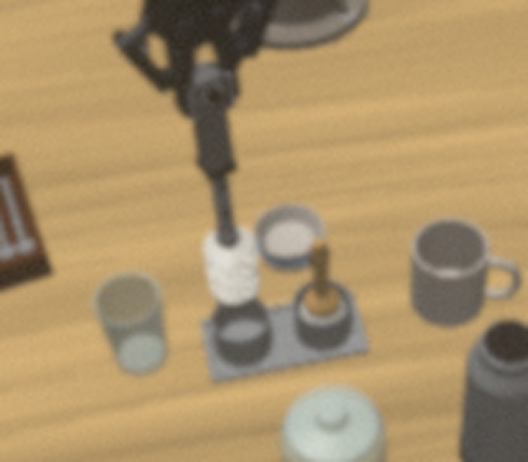

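View pics/side5.png

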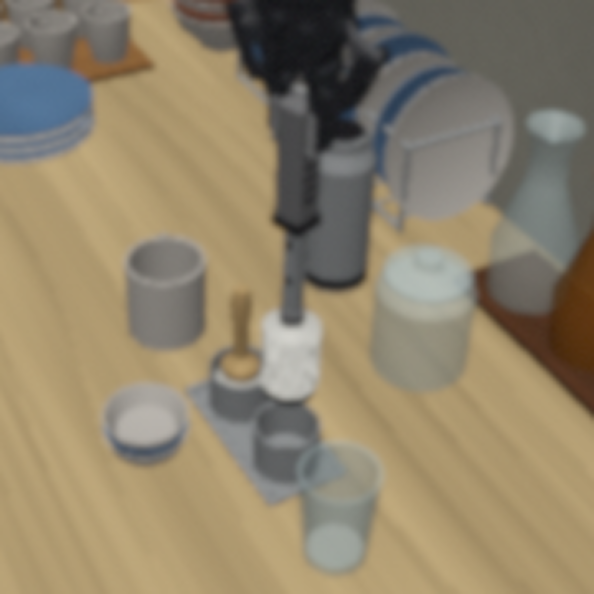

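View pics/w5.png

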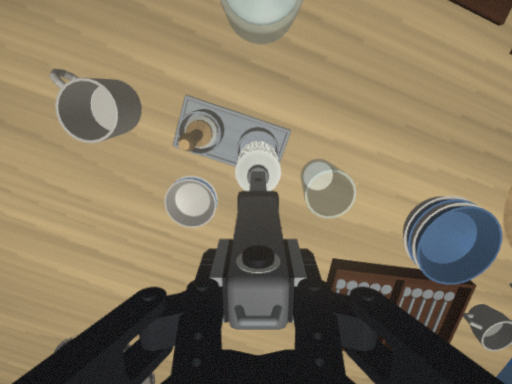

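The brush hangs upright above the empty cup, the button at wrist pixel (258,258) stands out and is clear of the pads, and the wares have not moved. I'll check the head's underside height, then hand in.

Run:
```python
from station import r
from h import *
S=r.camera_model("scene");D=r.camera_model("side")
a=lambda x,y:((x+.5)/3.3-.5+130,(y+.5)/3.3-.5+110)
b=lambda x,y:((x+.5)/3.3-.5+180,(y+.5)/3.3-.5+130)
lo=tri([ray(S,a(237,293)),ray(D,b(290,388))]);hi=tri([ray(S,a(217,170)),ray(D,b(295,218))])
print(lo,hi); v=hi[0]-lo[0];print("tilt",np.degrees(np.arccos(v[2]/np.linalg.norm(v))))
print(r.current_ft_force().round(2),abs(r.current_joint_vel()).max(),r.current_finger_gap(),r.current_t())
if lo[0][2]>65: r.hand_in();print("handed in")
```

```text
(array([ 560.07076464, -141.73167803,   90.51594378]), [0.6714784204511299, 0.6714784204510383]) (array([ 561.18269135, -141.46842314,  264.33578743]), [3.367654848537346, 3.3676548485373408])
tilt 0.3766483641758756
[-0.99  0.16 -3.22] 0.001178307635102622 25.545633656709878 20.025
the job is handed in; nothing more can be done
handed in
```

The flask brush is drawn out to the second stop with the button back out. I handed the job in at about 20 s with the brush held still and upright above its cup. `hand_in` reports no verdict, so this rests on my own checks.

**What I did**
1. Found the brush at about (560, −141) with the button side at a yaw of 20°.
2. Squeezed the button in with the jaws along the brush's x axis. The gap closed to 25.95 mm, the handle's own width, so the button was flush.
3. Drew the handle up about 72 mm, until the wrist carried the brush's weight of about 3.3 N, which means the end stop.
4. Opened the gripper so the button could spring out, then gripped the other two faces with 45 N and lifted.

**Last checks**
- **Length:** before the lift, the handle top fitted z = 288 mm (second stop) and not z = 253 mm (first stop). Lifting took the brush's whole weight.
- **Height and tilt:** the head's underside was about 90 mm above the counter, and the tilt was about 0.4°. The underside rays met within 0.7 mm. The rays to the handle's lower end missed by 3.4 mm, because I picked those pixels by eye.
- **Stillness and clearance:** the arm was still, the cup below was empty, and the other wares looked unmoved.
- **Button:** I judged it out and clear of the pads from the wrist pictures only, as nothing measures its travel.

No check failed.

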